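# Complete a gift cutlery chest under its divider flap

### The job

The open gift chest is missing its dinner fork. Lift the divider flap inside the chest right back until it stands upright at its stop, lay (do not drop) the loose fork flat in the empty front slot of the tier below, its tines pointing the same way as those of the small fork already there, then lower the flap gently all the way down without letting it fall shut. Leave the lid open, and do not disturb the pieces already in the chest or the pepper mill.

Things in the scene. Friction and masses are not known exactly. Their poses are not given: they have to be found in the camera images.
- chest: Dark wooden gift cutlery chest, fixed to the table, its lid standing open. Origin: centre of the underside; x from the front to the hinged back, y along the front to the chest's left, z up. Walls 9 mm thick, outside at x = -80 and +90, y = +-125 mm, top at z = 85 mm. Lower tier: floor at z = 61 mm, under the flap, whose underside is at z = 79 mm when closed.
- fork_slot (a point): Centre of the empty front slot on the lower tier's floor: x = -33, y = 0, z = 61 mm in the chest's frame, same axes. The fork lies along y here, flat on the floor, in the notches of both racks. Free beside a fork lying there: 27 mm to the front wall, 30 mm to the spoon.
- lower_tier (a point): Centre of the lower tier's floor (x = 5, z = 61 mm in the chest's frame, same axes), 152 x 232 mm inside. On it two wooden racks, 14 mm high, 12 mm thick, run along x at y = -62 and +62 mm, nothing between them. Notches at chest x = -33 (27 mm wide, empty), 22 (40 mm wide, holds the spoon) and 58 mm (22 mm wide, holds the small fork).
- chest_lid (a joint): Angle of the chest's lid: 0 shut, about 1.73 rad as it stands, open behind the flap, its top edge 255 mm above the table, 120 to 140 mm behind the chest's origin. To be left open.
- flap (a joint): Angle of the divider flap, a wooden panel 138 x 224 x 5 mm, green felt and a clipped spoon on top, just inside the rim. 0 = closed, level, on its stop; grows as its front edge is lifted up and back; 1.65 rad = stop, just past upright. Its slightly stiff hinge holds it upright; below about 1.3 rad it falls shut if let go. 0.13 kg; about 0.7 N at the tab lifts it.
- flap_hinge (a point): Middle of the flap's hinge line: x = 72, y = 0, z = 81.5 mm in the chest's frame. The line runs along the chest's y.
- flap_tab (a point): Grip point of the flap's brass pull tab, a tongue 16 mm wide (along y), 5 mm thick, in the middle of the flap's front edge, jutting forward over the front wall, 164 mm from the hinge line, 14 mm short of the tab's round end. Flap closed: x = -92, y = 0, z = 91 mm in the chest's frame, 12 mm in front of the wall. Pinched across its width from above, it turns between the pads as the flap swings.
- fork: The loose dinner fork, steel tines, gilt handle, flat on the table to the right of the chest. Solid as a bar 200 mm long (its x), 18 mm wide, 12 mm high; 40 to 70 g. Origin: middle of the underside. x points to the tines, z up.
- fork_tines (a point): Point at the loose fork's tines, 90 mm from its origin along its x, 6 mm up.
- small_fork: Small fork, gilt handle, 183 mm long, 18 mm wide, 12 mm high, lying loose in the rear slot of the lower tier. Origin: middle of the underside; x points to its tines, to the chest's -y. Not to be moved.
- spoon_in: Spoon, gilt handle, 203 mm long, 32 mm wide, 15 mm high, lying loose in the middle slot of the lower tier. Origin: middle of the underside; x points to its bowl, to the chest's -y. Not to be moved.
- pepper_mill: Wooden pepper mill, 56 mm across, 163 mm high, at the back right of the table. Origin: centre of the foot. Not to be disturbed.

How it is judged:
By the outcome, as a careful person would: the job done as asked, in the order asked, and still so for the second after the job is handed in, with the robot touching nothing.
It also fails if it takes over 72 s, if anything falls off the work surface, if the arm or the gripper's body presses on something with over 40 N, if the wrist force passes 120 N, or if a joint passes its speed limit or range.

### The arm

A 7-joint arm with a two-finger parallel gripper is mounted at the origin on the work surface; the furniture and walls round the work are solid. World frame = base frame: x ahead of the robot, y to its left, z up, the work surface at z = 0. Lengths are in m, angles in rad, forces in N, time in s.
With the tool pointing down it reaches from about 0.4 to 0.875 m from the base axis. Payload 19.3 kg.
Tool frame: the origin (TCP) lies midway between the tips of the shut fingers; the grasp point (between the pads) lies 19 mm behind it; z points along the fingers, y is the line along which they close (so a half turn about z gives the same grasp; the last joint's range is limited). The gripper opens to 85 mm and grips with 20 to 120 N. Pads are 22 mm wide; open, the fingers measure 114 mm over their backs; the gripper's body (76 mm by 85 mm) begins 54 mm behind the grasp point. The pads swing forward as they close: fully open they stand 13 mm farther back than shut.
Start: joints at [-1.267, 0.521, -0.036, 1.599, 0.021, 1.021, -0.113], TCP at [0.228, 0.582, 0.231] pointing down, gripper open.
Joint ranges: [-2.91, 2.91], [-0.3, 2.13], [-1.5, 1.42], [0.17, 2.43], [-1.26, 4.41], [0.16, 1.93], [-2.52, 2.52]. Speed limits (rad/s): [1.89, 1.89, 2.39, 2.39, 3.01, 3.01, 3.01].

### API

Orientations are given as [roll, pitch, yaw] about the fixed x, y, z axes, in that order (R = Rz(yaw) Ry(pitch) Rx(roll)).
In Python, from workcell import bot gives the robot as it stands.
- The arm moves only by the tool advance, called after "Call:" by a JSON object that holds its "fn" and its "kwargs", one argument or row to a line. Schema: {"type":"object","properties":{"segments":{"type":"array","items":{"type":"array","items":{"type":"array","items":{"type":"number"},"minItems":7,"maxItems":7},"minItems":1,"maxItems":5},"minItems":1,"maxItems":1},"grip_n":{"type":"number"},"only":{"type":"string"},"quiet":{"type":"boolean"},"lines":{"type":"string"}},"required":["segments"],"additionalProperties":false}. segments is a list that holds a single list of rows (three levels of brackets), with 1 to 5 rows, each of 7 numbers: the finger opening in m, then dx, dy, dz in a scale on which 1.0 is 0.6 m, then a rotation vector rx, ry, rz in normalised numbers (1 is pi rad); each row is the pose to reach, as a shift and turn from the pose commanded when the call began, along the tool's axes at that moment; what a row does not reach only later rows make up. A row lasts 1/8 s, in which the tool goes at most 0.0625 m and 0.188 rad, less where a joint would pass 70% of its speed; a pose out of reach is approached as far as the arm can. The fingers move at their own pace and stop on an object; grip_n is the grip in N (left out, the last holds). Time passes only in rows, so rows that do not move let the fingers close. The tool returns the time, the measured TCP pose, the force, the opening and the grip force at its end. only (a regular expression) keeps the lines of the reply that match it, lines (a string "A,B") keeps lines A to B, and quiet returns only ok. Input that does not fit is refused with a message, and nothing moves.
- bot.observe(): the state, without advancing time (a new reading comes with each control period).
- bot.grab_frame(name): name is "scene" or "side" or "wrist"; returns the picture (480x640x3 uint8, blue, green, red); there is no depth.
- bot.calibration(name): a dict with "vfov" (degrees; the focal length in pixels is half the picture's height over the tangent of half this angle, whatever the lens; pixels are square), "cx", "cy" (the principal point, pixels), "eye" and "attitude" of the camera in the world. Camera axes: x right, y down, z forward; pixel columns grow to the right and rows downward; lengths in m; the calibration is good to about 2 mm. A picture is of the moment at which its call begins: read the wrist's pose just before it. calibration takes no time and is no camera call; for the wrist camera it gives the pose at the moment of the call.
- bot.job_done(): hands the job in; it is judged then, once.
The state is a dict: "clock": time; "qpos": joint angles; "qd": joint speeds; "joint_efforts": joint torques, N m; "position": TCP position; "tool_rot": TCP orientation; "force": force on the tool from outside, world axes, zero at the start; "moment": the same for the moment, N m; "grip_width": finger opening in m; "finger_force": force on a finger pad.
Only numpy, scipy, OpenCV 4.12 (cv2) and the standard library are available. Lean on these libraries where they do the work, as an engineer would, in place of code of your own. Each camera call takes 0.05 s, during which the arm holds its last target. There are 200 camera calls.

## Working session

There is one attempt and no reset: what is moved stays moved. The work goes in short steps, Python scripts to look and compute and a tool call to move; the robot and the scene stay as the last step left them, time stands still between calls to the robot, and variables do not carry over. Pictures are saved under pics/ and viewed, at most 12 in all, crops included, and the job is handed in when it is done.

```bash
ls; mkdir -p pics; python3 - <<'E'
from workcell import bot
import cv2
for n in ["scene","side"]:
    cv2.imwrite(f"pics/{n}0.png",bot.grab_frame(n)); print(n,bot.calibration(n))
print(bot.observe())
E
```

```text
pics
workcell.py
scene {'vfov': 44.50976477133012, 'cx': 318.77177185961534, 'cy': 233.57569008169253, 'eye': array([-0.14865984,  0.9612939 ,  0.66212248]), 'attitude': array([-2.02784606,  0.01517849, -2.59407255])}
side {'vfov': 52.707014341458155, 'cx': 318.3825941760028, 'cy': 236.73478223023344, 'eye': array([0.08179447, 0.94699155, 0.60960513]), 'attitude': array([-2.01931214, -0.00787607, -2.76104267])}
{'clock': 0.1, 'qpos': array([-1.26717568,  0.52194726, -0.03630846,  1.59993346,  0.02121641,
        1.021127  , -0.11279237]), 'qd': array([-3.72771811e-04, -1.79014909e-03, -8.12012122e-05, -3.09157421e-04,
       -1.69209357e-03, -7.16358783e-04, -2.11591016e-03]), 'joint_efforts': array([ 4.48159451e-03, -9.28491712e+01,  1.98462322e+00, -3.70528936e+01,
        1.82569673e-02,  5.49794873e-03,  1.08121392e-05]), 'position': array([0.22817048, 0.58153747, 0.23079425]), 'tool_rot': array([-3.14056738e+00,  9.61044826e-05,  2.76776052e+00]), 'force': array([ 0.66166899, -1.11990192,  1.35271093]), 'moment': array([-0.04752326,  0.02550722, -0.01441446]), 'finger_force': 0.0, 'grip_width': 0.08567272413001477}
```

View pics/scene0.png

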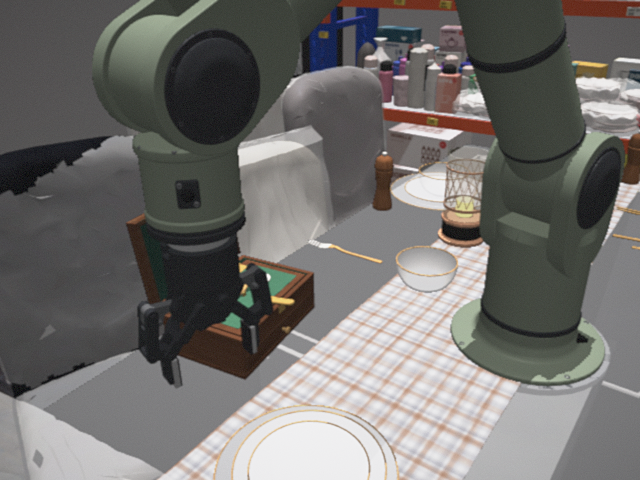

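View pics/side0.png

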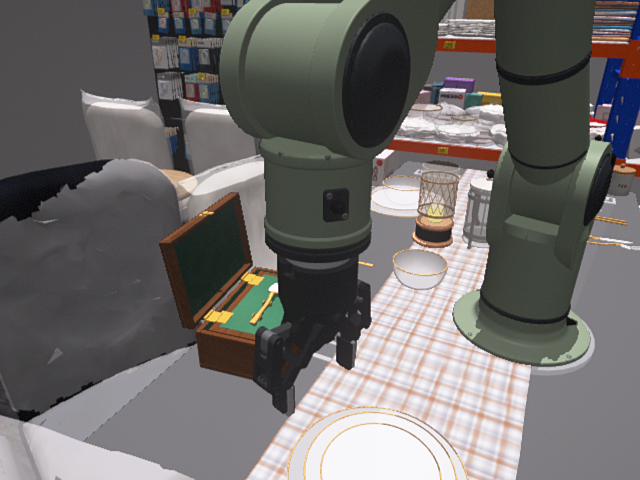

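The scene view shows the chest at about (230,310), the loose fork at (315–380, 242–262) with its tines to the left, and the mill at (384,180). The side view shows the open lid at (205,260), with the arm hiding the tab.

```bash
cat > h.py <<'E'
import numpy as np, cv2
from scipy.spatial.transform import Rotation as Ro
from workcell import bot
RM=lambda a: Ro.from_euler('xyz',a).as_matrix()
def f(c): return 240/np.tan(np.radians(c['vfov'])/2)
def ray(c,u,v):
    d=np.array([(u-c['cx'])/f(c),(v-c['cy'])/f(c),1.]); return np.array(c['eye']),RM(c['attitude'])@d
def onz(c,u,v,z):
    e,d=ray(c,u,v); return e+d*(z-e[2])/d[2]
def proj(c,P):
    p=(np.atleast_2d(P)-c['eye'])@RM(c['attitude']); return np.c_[p[:,0]/p[:,2]*f(c)+c['cx'],p[:,1]/p[:,2]*f(c)+c['cy']]
def chest(P,o,yaw):  # chest-frame point -> world
    return np.array(o)+Ro.from_euler('z',yaw).apply(P)
def tool(dw,s=None):  # world vector -> tool axes
    s=s or bot.observe(); return RM(s['tool_rot']).T@np.array(dw)
E
python3 - <<'E'
from h import *
c=bot.calibration('scene')
for n,u,v,z in [('tine',312,242,.01),('hand',381,262,.01),('mill',384,208,0),('chestFR?',246,376,0),('chestR',313,270,.085),('chestRb',313,298,0),('F top',246,342,.085),('tab',290,329,.091),('base',545,350,0)]:
    print(n,onz(c,u,v,z).round(3))
cv2.imwrite("pics/w0.png",bot.grab_frame("wrist")); print(bot.calibration("wrist"))
E
```

```text
tine [ 0.54  -0.118  0.01 ]
hand [ 0.35 -0.11  0.01]
mill [ 0.487 -0.412  0.   ]
chestFR? [0.381 0.352 0.   ]
chestR [0.395 0.109 0.085]
chestRb [0.412 0.084 0.   ]
F top [0.365 0.363 0.085]
tab [0.318 0.304 0.091]
base [-0.042  0.022  0.   ]
{'vfov': 63.24927602627905, 'cx': 314.8426344107247, 'cy': 234.3235759336173, 'eye': array([0.15212091, 0.61269471, 0.37323685]), 'attitude': array([2.82178216e+00, 8.73335367e-04, 1.19523998e+00])}
```

View pics/w0.png

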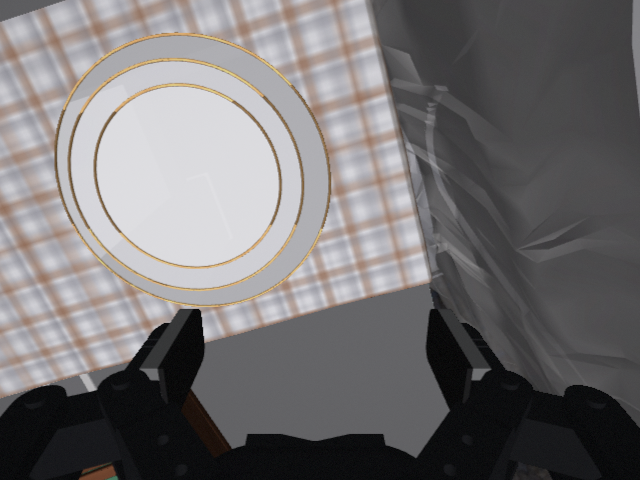

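The wrist view shows only the plate and cloth. I'll lift the arm and move it over the chest so all the cameras can see.

Careful with the scale: shifts go in shares of 0.6 m and turns go in shares of pi rad. That gives: -0.17 m is -0.2833, -0.12 m is -0.2, -0.36 rad is -0.1146.

Call:
{"fn": "advance", "kwargs": {
  "segments": [
    [[0.085, 0, 0, -0.1, 0, 0, 0], [0.085, 0, 0, -0.2, 0, 0, 0], [0.085, 0, 0, -0.2833, 0, 0, 0], [0.085, -0.0667, -0.0583, -0.2833, 0, 0, -0.0573], [0.085, -0.1333, -0.1167, -0.2833, 0, 0, -0.1146]]
  ]
}}

```text
clock: 0.78
position: [0.2775, 0.4863, 0.4012]
tool_rot: [-3.142, 0.0, 3.135]
force: [0.7, -0.4, 0.6]
grip_width: 0.0848
finger_force: 0.0
```

```bash
python3 - <<'E'
from h import *
print(tool(np.array([.48,.1,.40])-bot.observe()['position']))
E
```

```text
[-0.20524411 -0.38486624  0.00132465]
```

Scaled: -0.27 m is -0.45, -0.22 m is -0.3667.

Call:
{"fn": "advance", "kwargs": {
  "segments": [
    [[0.085, -0.0417, -0.0917, 0, 0, 0, 0], [0.085, -0.0833, -0.1833, 0, 0, 0, 0], [0.085, -0.125, -0.275, 0, 0, 0, 0], [0.085, -0.1667, -0.3667, 0, 0, 0, 0], [0.085, -0.2167, -0.45, 0, 0, 0, 0]]
  ]
}}

```text
clock: 1.4
position: [0.4037, 0.2136, 0.4015]
tool_rot: [3.141, 0.0, 3.128]
force: [1.7, 0.5, 0.5]
grip_width: 0.0852
finger_force: 0.0
```

Call:
{"fn": "advance", "kwargs": {
  "segments": [
    [[0.085, -0.0417, -0.0917, 0, 0, 0, 0], [0.085, -0.0917, -0.1667, 0, 0, 0, 0], [0.085, -0.125, -0.1917, 0, 0, 0, 0], [0.085, -0.125, -0.1917, 0, 0, 0, 0]]
  ]
}}

```text
clock: 1.9
position: [0.4775, 0.0984, 0.4009]
tool_rot: [-3.141, -0.0, 3.125]
force: [0.1, 1.0, -0.2]
grip_width: 0.0851
finger_force: 0.0
```

```bash
python3 - <<'E'
from h import *
import pickle
d={}
for n in ["scene","side","wrist"]:
    d[n]=(bot.calibration(n),bot.grab_frame(n)); cv2.imwrite(f"pics/{n}1.png",d[n][1])
pickle.dump(d,open('d1.pkl','wb'))
E
```

```text
(no output)
```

View pics/wrist1.png

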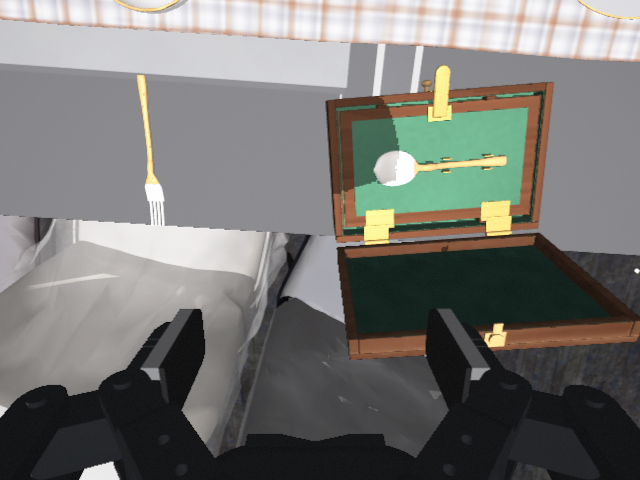

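View pics/side1.png

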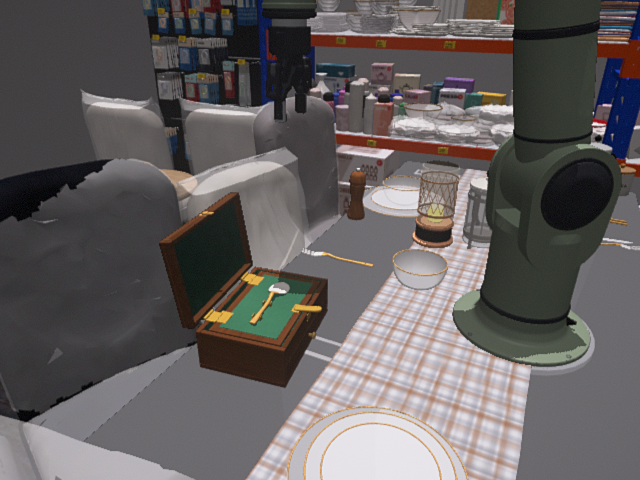

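The wrist view shows four chest rim corners at (328,101), (552,84), (540,233) and (338,240), and the tab end at (443,66). The fork runs from its tail at (140,75) to its tines at (158,226). The side view confirms that the lid is open and the flap is closed.

```bash
python3 - <<'E'
from h import *
import pickle
d=pickle.load(open('d1.pkl','rb')); c,im=d['wrist']
pts=[onz(c,u,v,.085) for u,v in [(328,101),(552,84),(540,233),(338,240)]]
print(np.array(pts).round(4))
print([np.linalg.norm(pts[i]-pts[(i+1)%4]).round(4) for i in range(4)])
y=(pts[1]-pts[0])[:2]; yaw=np.arctan2(-y[0],y[1]); print('yaw',yaw)
L=np.array([[-80,-125],[-80,125]])/1000
R=np.array([[np.cos(yaw),-np.sin(yaw)],[np.sin(yaw),np.cos(yaw)]])
o=np.mean([pts[0][:2],pts[1][:2]],0)-R@[-.08,0]; print('o',o)
hsv=cv2.cvtColor(im,cv2.COLOR_BGR2HSV)
m=cv2.inRange(hsv,(12,90,110),(35,255,255)); m[:62]=0
n,lab,st,ce=cv2.connectedComponentsWithStats(m)
for i in range(1,n):
    if st[i,4]>60: print(st[i],ce[i].round(1))
# yellow tab
i=lab[80,443]; ys,xs=np.where(lab==i); 
for r in range(ys.min(),ys.max()+1,6): q=xs[ys==r]; print(r,q.min(),q.max(),end='; ')
print()
mid=lambda r:(xs[ys==r].min()+xs[ys==r].max())/2
t=onz(c,mid(ys.min()+3),ys.min()-.5,.0925);print('tab end',t)
print('tab pred', chest([-.092,0,.091],[*o,0],yaw),'tab end pred',chest([-.106,0,.0925],[*o,0],yaw))
# fork
fp=[onz(c,140,75,.006),onz(c,158,226,.006)]; print(fp,np.linalg.norm(fp[1]-fp[0]))
for nm in ['scene','side']:
    cc=d[nm][0]; print(nm,proj(cc,np.vstack([fp]+[pts])).round(0).tolist())
E
```

```text
[[0.3903 0.1174 0.085 ]
 [0.3764 0.3636 0.085 ]
 [0.549  0.379  0.085 ]
 [0.5542 0.129  0.085 ]]
[np.float64(0.2466), np.float64(0.1732), np.float64(0.25), np.float64(0.1644)]
yaw 0.05634263524975427
o [0.46323491 0.24500255]
[426  65  34  56 952] [440.7  96.1]
[137  75  22 108 403] [146.5 127.4]
[422  80  10  12  69] [426.4  84.6]
[415 154  91  21 458] [457.8 163.7]
[340 195   4  33  66] [341.9 210.1]
[480 200  32  36 977] [496.2 217.4]
[364 209  35  36 916] [378.2 226. ]
[484 323  25  25 371] [496. 337.]
65 442 444; 71 436 449; 77 435 449; 83 435 448; 89 434 448; 95 433 448; 101 433 447; 107 428 451; 113 428 451; 119 428 450; 
tab end [0.35546259 0.23927992 0.0925    ]
tab pred [0.3713809  0.23982177 0.091     ] tab end pred [0.35740311 0.23903339 0.0925    ]
[array([ 0.35433911, -0.1204223 ,  0.006     ]), array([ 0.55631896, -0.12601589,  0.006     ])] 0.20205728496091194
scene [[381.0, 261.0], [308.0, 241.0], [313.0, 272.0], [240.0, 340.0], [157.0, 315.0], [243.0, 255.0]]
side [[372.0, 264.0], [301.0, 250.0], [327.0, 279.0], [282.0, 350.0], [190.0, 331.0], [255.0, 267.0]]
```

```bash
python3 - <<'E'
from h import *
import pickle
d=pickle.load(open('d1.pkl','rb')); c,im=d['wrist']
hsv=cv2.cvtColor(im,cv2.COLOR_BGR2HSV)
br=((hsv[...,1]>85)&((hsv[...,0]<14)|(hsv[...,0]>170)))
# front: first brown row
P=[(x,np.argmax(br[70:,x])+70) for x in list(range(335,415,4))+list(range(460,545,4))]
Lr=[(np.argmax(br[y,300:])+300,y) for y in range(112,225,5)]
Rr=[(600-np.argmax(br[y,600:500:-1]),y) for y in range(95,222,5)]
def fit(P,z=.085):
    W=np.array([onz(c,u,v,z)[:2] for u,v in P]); m=np.median(W,0)
    v=cv2.fitLine(W.astype(np.float32),cv2.DIST_HUBER,0,1e-6,1e-6).ravel(); return v
F,Rg,Lf=map(fit,(P,Lr,Rr))
print(F,Rg,Lf)
for v in (F,Rg,Lf): print(np.degrees(np.arctan2(v[1],v[0])))
def X(a,b):
    A=np.c_[a[:2],-b[:2]]; t=np.linalg.solve(A,b[2:]-a[2:]); return a[2:]+t[0]*a[:2]
p,q=X(F,Rg),X(F,Lf); print(p,q,np.linalg.norm(p-q))
for r in [(442.5,71),(440,101)]: print(onz(c,*r,.0925))
# fork axis
ys=range(80,175,8); m=cv2.inRange(hsv,(12,60,90),(35,255,255))
for y in ys:
    xs=np.where(m[y,120:180])[0]+120
    if len(xs): print(onz(c,xs.mean(),y,.008)[:2].round(4),end=' ')
E
```

```text
[ 0.06077364 -0.9981516   0.38183588  0.24146876] [0.99795955 0.06384915 0.47013682 0.12056817] [0.9982064  0.05986713 0.47078955 0.36977038]
-86.51578
3.6607766
3.4321861
[0.38951114 0.11540976] [0.37437615 0.363988  ] 0.24903858
[0.36187813 0.23983962 0.0925    ]
[0.39226953 0.23975725 0.0925    ]
[ 0.3604 -0.1192] [ 0.37   -0.1194] [ 0.3797 -0.1196] [ 0.3895 -0.1199] [ 0.3995 -0.1207] [ 0.4095 -0.1209] [ 0.4197 -0.1212] [ 0.4301 -0.1214] [ 0.4405 -0.1215] [ 0.4511 -0.1217] [ 0.4618 -0.1234] [ 0.4726 -0.1244]
```

Scaled: 0.17 m is 0.2833, 0.139 m is 0.2317, -0.078 rad is -0.0248.

Call:
{"fn": "advance", "kwargs": {
  "segments": [
    [[0.045, 0.0583, 0.075, 0.0333, 0, 0, -0.0248], [0.045, 0.1167, 0.1417, 0.0667, 0, 0, -0.0248], [0.045, 0.175, 0.2083, 0.1, 0, 0, -0.0248], [0.045, 0.1857, 0.2317, 0.1833, 0, 0, -0.0248], [0.045, 0.1857, 0.2317, 0.2833, 0, 0, -0.0248]]
  ]
}}

```text
clock: 2.68
position: [0.3662, 0.2423, 0.2308]
tool_rot: [3.139, 0.002, -3.073]
force: [1.2, 0.6, -1.4]
grip_width: 0.045
finger_force: 0.0
```

Call:
{"fn": "advance", "kwargs": {
  "segments": [
    [[0.045, 0, 0, 0.0667, 0, 0, 0], [0.045, 0, 0, 0.1, 0, 0, 0], [0.045, 0, 0, 0.1, 0, 0, 0], [0.045, 0, 0, 0.1, 0, 0, 0]]
  ]
}}

```text
clock: 3.18
position: [0.3674, 0.2408, 0.1722]
tool_rot: [3.141, 0.001, -3.077]
force: [1.1, 0.5, 0.1]
grip_width: 0.0452
finger_force: 0.0
```

```bash
python3 - <<'E'
from h import *
cv2.imwrite("pics/w2.png",bot.grab_frame("wrist")[150:480]); s=bot.observe();print(s['position'],s['tool_rot'],tool(np.array([.3685,.2393,.074])-s['position'],s))
E
```

```text
[0.36756013 0.24075269 0.17235932] [ 3.14052298e+00  1.25564706e-03 -3.07692178e+00] [-0.00072052 -0.0016156   0.09835863]
```

View pics/w2.png

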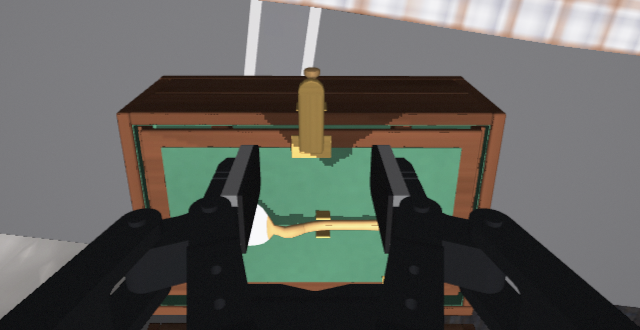

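The tab (310,115 in the crop) is centred between the fingers, so I'll go down and close.

Scaled: 0.098 m is 0.1633, 0.09 m is 0.15.

Call:
{"fn": "advance", "kwargs": {
  "segments": [
    [[0.045, -0.0017, -0.0033, 0.0667, 0, 0, 0], [0.045, -0.0017, -0.0033, 0.1167, 0, 0, 0], [0.045, -0.0017, -0.0033, 0.15, 0, 0, 0], [0.045, -0.0017, -0.0033, 0.1633, 0, 0, 0], [0.045, -0.0017, -0.0033, 0.1633, 0, 0, 0]]
  ]
}}

```text
clock: 3.85
position: [0.3687, 0.2385, 0.0738]
tool_rot: [3.141, 0.0, -3.077]
force: [-0.2, 0.2, 0.3]
grip_width: 0.045
finger_force: 0.0
```

Call:
{"fn": "advance", "kwargs": {
  "segments": [
    [[0.0, 0, 0, 0, 0, 0, 0], [0.0, 0, 0, 0, 0, 0, 0], [0.0, 0, 0, 0, 0, 0, 0]]
  ],
  "grip_n": 20
}}

```text
clock: 4.22
position: [0.3688, 0.2385, 0.0739]
tool_rot: [3.141, 0.001, -3.078]
force: [-0.2, 0.2, 9.3]
grip_width: 0.0155
finger_force: 21.1
```

Call:
{"fn": "advance", "kwargs": {
  "segments": [
    [[0.0, 0, 0, 0, 0, 0, 0], [0.0, 0, 0, 0, 0, 0, 0]]
  ]
}}

```text
clock: 4.47
position: [0.3688, 0.2385, 0.0739]
tool_rot: [3.141, 0.001, -3.078]
force: [-1.5, 0.0, 9.5]
grip_width: 0.0152
finger_force: 21.1
```

```bash
python3 - <<'E'
import numpy as np
r,a=.1656,.0695
th=np.arange(0,16)*.11
p=np.c_[r*np.cos(a+th),-r*np.sin(a+th)]
for k in (0,5,10): print((p[k+1:k+6]-p[k]).round(4).tolist())
E
```

```text
[[-0.0023, -0.0181], [-0.0065, -0.0358], [-0.0126, -0.0529], [-0.0206, -0.0693], [-0.0304, -0.0847]]
[[-0.0114, -0.0142], [-0.0242, -0.0271], [-0.0384, -0.0385], [-0.0538, -0.0483], [-0.0701, -0.0563]]
[[-0.0171, -0.0062], [-0.0348, -0.0104], [-0.0529, -0.0127], [-0.0711, -0.013], [-0.0892, -0.0113]]
```

Scaled: -0.0847 m is -0.1412, -0.0693 m is -0.1155.

Call:
{"fn": "advance", "kwargs": {
  "segments": [
    [[0, -0.0038, 0, -0.0302, 0, 0, 0], [0, -0.0108, 0, -0.0597, 0, 0, 0], [0, -0.021, 0, -0.0882, 0, 0, 0], [0, -0.0343, 0, -0.1155, 0, 0, 0], [0, -0.0507, 0, -0.1412, 0, 0, 0]]
  ]
}}

```text
clock: 5.1
position: [0.3986, 0.2403, 0.1588]
tool_rot: [3.141, -0.0, -3.077]
force: [2.0, 0.8, -4.4]
grip_width: 0.0154
finger_force: 21.0
```

Call:
{"fn": "advance", "kwargs": {
  "segments": [
    [[0, -0.019, 0, -0.0237, 0, 0, 0], [0, -0.0403, 0, -0.0452, 0, 0, 0], [0, -0.064, 0, -0.0642, 0, 0, 0], [0, -0.0897, 0, -0.0805, 0, 0, 0], [0, -0.1168, 0, -0.0938, 0, 0, 0]]
  ]
}}

```text
clock: 5.72
position: [0.4687, 0.2446, 0.215]
tool_rot: [3.141, -0.001, -3.077]
force: [-0.2, 1.1, -2.9]
grip_width: 0.0155
finger_force: 21.6
```

Scaled: -0.0892 m is -0.1487, -0.0711 m is -0.1185.

Call:
{"fn": "advance", "kwargs": {
  "segments": [
    [[0, -0.0285, 0, -0.0103, 0, 0, 0], [0, -0.058, 0, -0.0173, 0, 0, 0], [0, -0.0882, 0, -0.0212, 0, 0, 0], [0, -0.1185, 0, -0.0217, 0, 0, 0], [0, -0.1487, 0, -0.0188, 0, 0, 0]]
  ]
}}

```text
clock: 6.35
position: [0.5585, 0.2503, 0.2264]
tool_rot: [3.141, 0.001, -3.078]
force: [-0.7, -1.2, 2.1]
grip_width: 0.015
finger_force: 23.0
```

Call:
{"fn": "advance", "kwargs": {
  "segments": [
    [[0, -0.0017, 0, 0, 0, 0, 0], [0, -0.005, 0, 0.0008, 0, 0, 0], [0, -0.005, 0, 0.0008, 0, 0, 0]]
  ]
}}

```text
clock: 6.72
position: [0.5606, 0.2505, 0.226]
tool_rot: [3.141, 0.0, -3.078]
force: [-4.2, -1.3, 9.7]
grip_width: 0.0155
finger_force: 23.9
```

```bash
python3 - <<'E'
from h import *
cv2.imwrite("pics/side3.png",bot.grab_frame("side")[160:400,100:420]); 
E
```

```text
(no output)
```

View pics/side3.png

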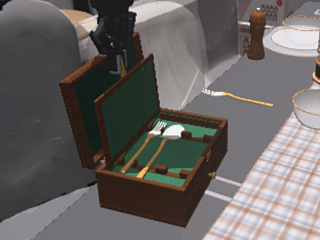

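The flap stands upright against its stop, with the lid behind it. The empty front slot is visible. I'll release the tab and go for the fork.

Scaled: -0.1 m is -0.1667, -0.04 m is -0.0667.

Call:
{"fn": "advance", "kwargs": {
  "segments": [
    [[0.03, 0, 0, 0, 0, 0, 0], [0.045, 0, 0, 0, 0, 0, 0], [0.045, 0, 0, 0, 0, 0, 0], [0.045, 0, 0, -0.0667, 0, 0, 0], [0.045, 0, 0, -0.1667, 0, 0, 0]]
  ]
}}

```text
clock: 7.4
position: [0.5601, 0.2503, 0.325]
tool_rot: [-3.14, -0.003, -3.077]
force: [-0.0, 0.6, 1.7]
grip_width: 0.0451
finger_force: 0.0
```

```bash
python3 - <<'E'
from h import *
import pickle
d={n:(bot.calibration(n),bot.grab_frame(n)) for n in ('wrist','side')}; pickle.dump(d,open('d2.pkl','wb'))
s=bot.observe(); fy=-.032
print(s['position'],tool(np.array([.4553,-.1225,.10])-s['position'],s), 'yaw turn',(np.pi+fy-s['tool_rot'][2]+np.pi)%(2*np.pi)-np.pi,s['qpos'])
E
```

```text
[0.5626555  0.25130087 0.33117158] [ 0.13274671 -0.36702352  0.22883321] yaw turn -0.09581305857005162 [-0.59532201  0.42116572  0.11528917  1.50811526 -0.05046929  1.20671469
  1.16217822]
```

Scaled: -0.275 m is -0.4583, -0.22 m is -0.3667, 0.096 rad is 0.0306.

Call:
{"fn": "advance", "kwargs": {
  "segments": [
    [[0.045, 0.0333, -0.0917, 0, 0, 0, 0.0286], [0.045, 0.0667, -0.1833, 0, 0, 0, 0.0306], [0.045, 0.1, -0.275, 0, 0, 0, 0.0306], [0.045, 0.1333, -0.3667, 0.0167, 0, 0, 0.0306], [0.045, 0.1667, -0.4583, 0.0333, 0, 0, 0.0306]]
  ]
}}

```text
clock: 8.12
position: [0.4779, -0.032, 0.3051]
tool_rot: [3.141, 0.001, 3.11]
force: [0.9, -1.2, 0.2]
grip_width: 0.0453
finger_force: 0.0
```

Call:
{"fn": "advance", "kwargs": {
  "segments": [
    [[0.045, 0.025, -0.075, 0.0667, 0, 0, 0], [0.045, 0.055, -0.1533, 0.1167, 0, 0, 0], [0.045, 0.055, -0.1533, 0.2, 0, 0, 0], [0.045, 0.055, -0.1533, 0.2667, 0, 0, 0], [0.045, 0.055, -0.1533, 0.2667, 0, 0, 0]]
  ]
}}

```text
clock: 8.75
position: [0.4413, -0.1211, 0.1435]
tool_rot: [3.141, -0.004, 3.109]
force: [-0.9, 0.4, 0.3]
grip_width: 0.0448
finger_force: 0.0
```

```bash
python3 - <<'E'
from h import *
c=bot.calibration('wrist'); im=bot.grab_frame("wrist"); cv2.imwrite("pics/w4.png",im)
s=bot.observe(); print(s['position'],s['tool_rot'],tool(np.array([.4553,-.1225,.0015])-s['position'],s))
m=cv2.inRange(cv2.cvtColor(im,cv2.COLOR_BGR2HSV),(12,60,90),(35,255,255))
for y in range(60,480,25):
    xs=np.where(m[y,240:400])[0]+240
    if len(xs): print(y,xs.min(),xs.max(),onz(c,xs.mean(),y,.008)[:2].round(4))
E
```

```text
[ 0.4423581  -0.12127963  0.1451749 ] [-3.14150743e+00 -1.76316764e-03  3.10944476e+00] [-0.01322774 -0.00079152  0.14365187]
110 301 316 [ 0.362  -0.1214]
135 302 315 [ 0.3785 -0.122 ]
160 304 314 [ 0.3957 -0.1224]
185 305 313 [ 0.4135 -0.123 ]
210 305 314 [ 0.4321 -0.1234]
235 306 314 [ 0.4515 -0.1237]
260 305 315 [ 0.4717 -0.1245]
285 299 321 [ 0.4927 -0.1253]
```

View pics/w4.png

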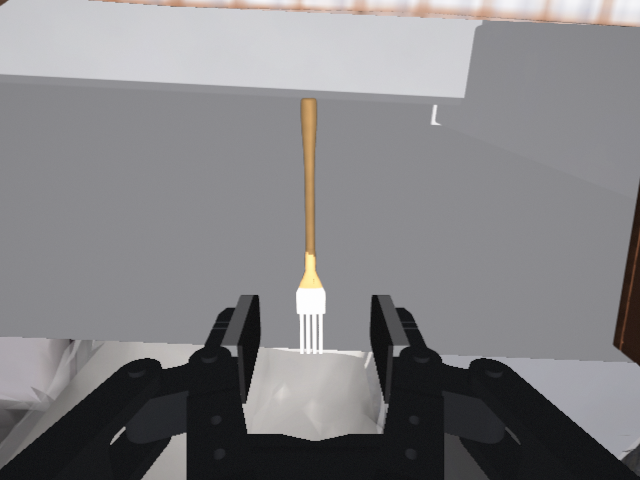

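The fork lies between the open pads, with its tail at row 97 and tip at row 354. I'll go down and grasp it at the middle.

Scaled: 0.141 m is 0.235, -0.012 m is -0.02.

Call:
{"fn": "advance", "kwargs": {
  "segments": [
    [[0.045, -0.02, -0.0017, 0.0833, 0, 0, 0], [0.045, -0.0217, -0.0017, 0.1667, 0, 0, 0], [0.045, -0.0217, -0.0017, 0.2167, 0, 0, 0], [0.045, -0.0217, -0.0017, 0.235, 0, 0, 0], [0.045, -0.0217, -0.0017, 0.235, 0, 0, 0]]
  ]
}}

```text
clock: 9.43
position: [0.4564, -0.1227, 0.0051]
tool_rot: [-3.142, 0.001, 3.11]
force: [-0.1, -1.3, 1.3]
grip_width: 0.0449
finger_force: 0.0
```

Call:
{"fn": "advance", "kwargs": {
  "segments": [
    [[0.0, 0, 0, 0, 0, 0, 0], [0.0, 0, 0, 0, 0, 0, 0], [0.0, 0, 0, 0, 0, 0, 0], [0.0, 0, 0, 0, 0, 0, 0]]
  ],
  "grip_n": 40
}}

```text
clock: 9.93
position: [0.4566, -0.1227, 0.0055]
tool_rot: [-3.141, 0.002, 3.11]
force: [-2.2, 1.1, 16.6]
grip_width: 0.0169
finger_force: 38.7
```

Scaled: -0.18 m is -0.3, -0.02 m is -0.0333, 0.45 rad is 0.1432.

Call:
{"fn": "advance", "kwargs": {
  "segments": [
    [[0.0, 0, 0, -0.0333, 0, 0, 0], [0.0, 0, 0, -0.1, 0, 0, 0], [0.0, 0, 0, -0.1833, 0, 0, 0.0477], [0.0, 0, 0, -0.25, 0, 0, 0.0955], [0.0, 0, 0, -0.3, 0, 0, 0.1432]]
  ]
}}

```text
clock: 10.55
position: [0.4559, -0.1224, 0.1867]
tool_rot: [3.14, 0.002, 2.655]
force: [-0.1, 0.4, -0.3]
grip_width: 0.0168
finger_force: 40.1
```

Call:
{"fn": "advance", "kwargs": {
  "segments": [
    [[0.0, 0, 0, 0, 0, 0, 0.0541], [0.0, 0, 0, 0, 0, 0, 0.1082], [0.0, 0, 0, 0, 0, 0, 0.1623], [0.0, 0, 0, 0, 0, 0, 0.2165], [0.0, 0, 0, 0, 0, 0, 0.2706]]
  ]
}}

```text
clock: 11.18
position: [0.4557, -0.1223, 0.1849]
tool_rot: [3.14, -0.001, 1.804]
force: [0.4, 0.2, -1.1]
grip_width: 0.0171
finger_force: 40.1
```

Call:
{"fn": "advance", "kwargs": {
  "segments": [
    [[0.0, 0, 0, 0, 0, 0, 0.0477], [0.0, 0, 0, 0, 0, 0, 0.0567], [0.0, 0, 0, 0, 0, 0, 0.0567]]
  ]
}}

```text
clock: 11.55
position: [0.4557, -0.1224, 0.1844]
tool_rot: [3.141, -0.0, 1.635]
force: [0.9, 0.1, -0.2]
grip_width: 0.0169
finger_force: 40.1
```

```bash
python3 - <<'E'
from h import *
s=bot.observe(); print(s['position'],s['tool_rot'],s['qpos'],tool(np.array([.4289,.2426,.1865])-s['position'],s))
E
```

```text
[ 0.45569448 -0.1223736   0.18441865] [ 3.14113315e+00 -2.88202861e-04  1.63471264e+00] [-0.40718319  0.43493981  0.71610344  2.06533108 -0.40449655  0.78079614
  0.61995983] [ 0.36594037 -0.00342697 -0.00197746]
```

Scaled: 0.28 m is 0.4667, -0.002 m is -0.0033.

Call:
{"fn": "advance", "kwargs": {
  "segments": [
    [[0.0, 0.0833, 0, 0, 0, 0, 0], [0.0, 0.1833, 0, 0, 0, 0, 0], [0.0, 0.2833, 0, 0, 0, 0, 0], [0.0, 0.3833, -0.0033, 0, 0, 0, 0], [0.0, 0.4667, -0.0057, 0, 0, 0, 0]]
  ]
}}

```text
clock: 12.18
position: [0.4347, 0.1591, 0.1844]
tool_rot: [3.141, -0.001, 1.636]
force: [1.0, -0.4, -0.8]
grip_width: 0.0171
finger_force: 40.1
```

Call:
{"fn": "advance", "kwargs": {
  "segments": [
    [[0.0, 0.0833, 0, 0, 0, 0, 0], [0.0, 0.1333, 0, 0, 0, 0, 0], [0.0, 0.1433, 0, 0, 0, 0, 0.001], [0.0, 0.1433, 0, 0, 0, 0, 0.001]]
  ]
}}

```text
clock: 12.68
position: [0.43, 0.2421, 0.1842]
tool_rot: [-3.142, 0.0, 1.63]
force: [0.1, 0.1, -1.0]
grip_width: 0.0168
finger_force: 40.1
```

Call:
{"fn": "advance", "kwargs": {
  "segments": [
    [[0.0, 0, 0, 0.0667, 0, 0, 0], [0.0, 0, 0, 0.1083, 0, 0, 0], [0.0, 0, 0, 0.1417, 0, 0, 0], [0.0, 0, 0, 0.1417, 0, 0, 0]]
  ]
}}

```text
clock: 13.18
position: [0.4298, 0.2409, 0.0986]
tool_rot: [-3.14, 0.001, 1.627]
force: [0.1, 0.0, -1.2]
grip_width: 0.0169
finger_force: 40.1
```

```bash
python3 - <<'E'
from h import *
s=bot.observe(); print(s['position'],s['tool_rot'],tool(np.array([.4289,.2426,.0665])-s['position'],s),s['force'])
a=bot.grab_frame("wrist"); b=bot.grab_frame("side")[230:400,180:360]
b=cv2.resize(b,None,fx=2,fy=2); v=np.zeros((480,640+0,3),np.uint8); w=cv2.resize(a,(440,330)); v=np.zeros((340,800,3),np.uint8); v[:330,:440]=w; v[:340,440:800]=b
cv2.imwrite("pics/c5.png",v)
E
```

```text
[0.42980369 0.24087188 0.09855146] [-3.14008214e+00  1.29113930e-03  1.62740565e+00] [ 0.00181786 -0.00075606  0.03205032] [ 0.06874312  0.01288098 -1.1551342 ]
```

View pics/c5.png

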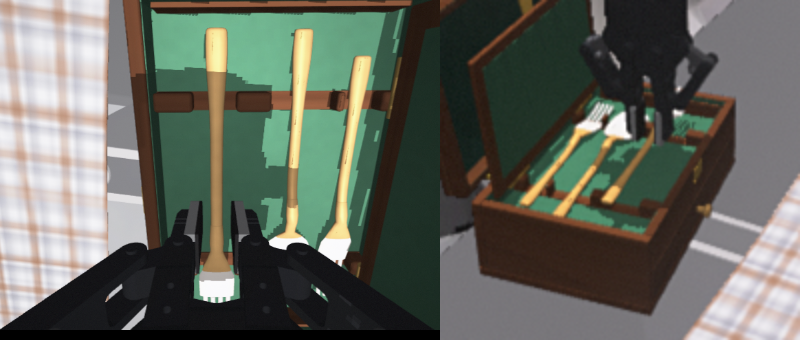

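The fork is centred over the front notch (wrist view: fork at column 216, notch 193–237), with its tines pointing the same way as the small fork's. I'll lower it.

Scaled: 0.029 m is 0.0483, 0.026 m is 0.0433.

Call:
{"fn": "advance", "kwargs": {
  "segments": [
    [[0.0, 0.0017, -0.0017, 0.0167, 0, 0, 0], [0.0, 0.0017, -0.0017, 0.0333, 0, 0, 0], [0.0, 0.0017, -0.0017, 0.0433, 0, 0, 0], [0.0, 0.0017, -0.0017, 0.0483, 0, 0, 0], [0.0, 0.0017, -0.0017, 0.0483, 0, 0, 0]]
  ]
}}

```text
clock: 13.9
position: [0.4289, 0.2434, 0.07]
tool_rot: [-3.141, 0.0, 1.629]
force: [1.2, 0.0, -0.8]
grip_width: 0.0168
finger_force: 40.1
```

Call:
{"fn": "advance", "kwargs": {
  "segments": [
    [[0.0, 0, 0, 0.0017, 0, 0, 0], [0.0, 0, 0, 0.0033, 0, 0, 0], [0.0, 0, 0, 0.005, 0, 0, 0], [0.0, 0, 0, 0.005, 0, 0, 0]]
  ]
}}

```text
clock: 14.4
position: [0.4289, 0.2435, 0.0671]
tool_rot: [-3.142, 0.0, 1.629]
force: [-0.4, -1.0, 0.0]
grip_width: 0.0167
finger_force: 40.1
```

Scaled: 0.001 m is 0.0017, 0.0005 m is 0.0008.

Call:
{"fn": "advance", "kwargs": {
  "segments": [
    [[0.0, 0, 0, 0.0008, 0, 0, 0], [0.0, 0, 0, 0.0017, 0, 0, 0], [0.0, 0, 0, 0.0017, 0, 0, 0]]
  ]
}}

```text
clock: 14.78
position: [0.429, 0.2435, 0.0668]
tool_rot: [-3.142, -0.001, 1.629]
force: [-4.8, -1.8, 21.4]
grip_width: 0.0168
finger_force: 42.4
```

Contact made. I'll open partly and back straight out.

Scaled: -0.0008 m is -0.0013.

Call:
{"fn": "advance", "kwargs": {
  "segments": [
    [[0.0, 0, 0, -0.0013, 0, 0, 0], [0.02, 0, 0, -0.0013, 0, 0, 0], [0.026, 0, 0, -0.0013, 0, 0, 0], [0.032, 0, 0, -0.0013, 0, 0, 0], [0.032, 0, 0, -0.0013, 0, 0, 0]]
  ]
}}

```text
clock: 15.4
position: [0.4289, 0.2435, 0.0669]
tool_rot: [-3.142, 0.0, 1.629]
force: [-0.1, -0.5, 0.3]
grip_width: 0.0317
finger_force: 0.0
```

Call:
{"fn": "advance", "kwargs": {
  "segments": [
    [[0.032, 0, 0, -0.0167, 0, 0, 0], [0.032, 0, 0, -0.05, 0, 0, 0], [0.032, 0, 0, -0.1167, 0, 0, 0], [0.032, 0, 0, -0.2, 0, 0, 0], [0.032, 0, 0, -0.2833, 0, 0, 0]]
  ]
}}

```text
clock: 16.02
position: [0.4287, 0.243, 0.239]
tool_rot: [-3.142, 0.0, 1.628]
force: [-0.4, 0.1, 0.7]
grip_width: 0.0319
finger_force: 0.0
```

```bash
python3 - <<'E'
from h import *
a=bot.grab_frame("wrist"); b=bot.grab_frame("side")[230:400,180:360]
v=np.zeros((340,800,3),np.uint8); v[:330,:440]=cv2.resize(a,(440,330)); v[:,440:]=cv2.resize(b,(360,340))
cv2.imwrite("pics/c6.png",v)
s=bot.observe(); print(s['position'],s['tool_rot'],tool(np.array([.5606,.2505,.226])-s['position'],s),(-3.078+2*np.pi-s['tool_rot'][2]))
E
```

```text
[0.43055774 0.24398421 0.24149143] [ 3.13685344 -0.00419435  1.62818233] [-0.00101842  0.13012705  0.01610417] 1.5770029726422397
```

View pics/c6.png

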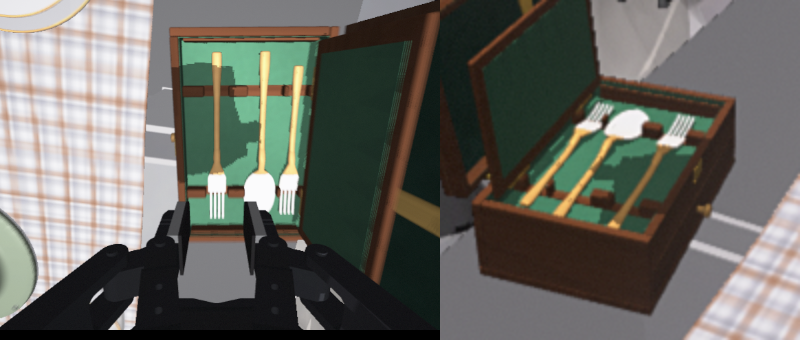

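The fork lies flat in the front slot with its tines matching, and the spoon and small fork are undisturbed. Next I'll return to the tab.

Scaled: -0.085 m is -0.1417, 0.08 m is 0.1333, -0.85 rad is -0.2706.

Call:
{"fn": "advance", "kwargs": {
  "segments": [
    [[0.045, 0, 0, -0.0833, 0, 0, -0.0541], [0.045, 0, 0, -0.1417, 0, 0, -0.1082], [0.045, 0, 0.0333, -0.1417, 0, 0, -0.1623], [0.045, 0, 0.0833, -0.1417, 0, 0, -0.2165], [0.045, 0, 0.1333, -0.1417, 0, 0, -0.2706]]
  ]
}}

```text
clock: 16.75
position: [0.5094, 0.2481, 0.3221]
tool_rot: [3.142, -0.0, 2.485]
force: [-0.6, 0.8, 0.2]
grip_width: 0.0451
finger_force: 0.0
```

Call:
{"fn": "advance", "kwargs": {
  "segments": [
    [[0.045, 0, 0, 0, 0, 0, -0.0541], [0.045, 0, 0, 0, 0, 0, -0.1082], [0.045, 0, 0, 0, 0, 0, -0.1623], [0.045, 0, 0, 0, 0, 0, -0.2165], [0.045, 0, 0, 0, 0, 0, -0.2314]]
  ]
}}

```text
clock: 17.38
position: [0.5086, 0.2477, 0.3221]
tool_rot: [-3.141, -0.0, -3.074]
force: [0.8, -0.1, -0.1]
grip_width: 0.045
finger_force: 0.0
```

Call:
{"fn": "advance", "kwargs": {
  "segments": [
    [[0.045, 0, 0, 0, 0, 0, 0], [0.045, 0, 0, 0, 0, 0, 0]]
  ]
}}

```text
clock: 17.62
position: [0.5087, 0.248, 0.322]
tool_rot: [-3.141, -0.0, -3.079]
force: [-0.2, 0.8, 0.0]
grip_width: 0.0448
finger_force: 0.0
```

```bash
python3 - <<'E'
from h import *
s=bot.observe(); print(s['position'],s['tool_rot'],tool(np.array([.5606,.2505,.226])-s['position'],s),(-3.078-s['tool_rot'][2]))
E
```

```text
[0.50868421 0.2480128  0.32195478] [-3.14144375e+00 -7.27658621e-05 -3.07885538e+00] [-0.05197657 -0.00075833  0.09595111] 0.0008553840945793034
```

Scaled: 0.096 m is 0.16, 0.08 m is 0.1333.

Call:
{"fn": "advance", "kwargs": {
  "segments": [
    [[0.045, -0.05, 0, 0, 0, 0, 0], [0.045, -0.085, -0.0017, 0, 0, 0, 0], [0.045, -0.0867, -0.0017, 0.0667, 0, 0, 0], [0.045, -0.0867, -0.0017, 0.1333, 0, 0, 0], [0.045, -0.0867, -0.0017, 0.16, 0, 0, 0]]
  ]
}}

```text
clock: 18.25
position: [0.56, 0.2502, 0.2241]
tool_rot: [-3.14, -0.002, -3.078]
force: [0.3, 0.5, 0.6]
grip_width: 0.0451
finger_force: 0.0
```

Call:
{"fn": "advance", "kwargs": {
  "segments": [
    [[0.045, 0, 0, 0, 0, 0, 0], [0, 0, 0, 0, 0, 0, 0], [0, 0, 0, 0, 0, 0, 0], [0, 0, 0, 0, 0, 0, 0], [0, 0, 0, 0, 0, 0, 0]]
  ],
  "grip_n": 20
}}

```text
clock: 18.88
position: [0.5614, 0.2506, 0.2273]
tool_rot: [3.141, 0.002, -3.078]
force: [-0.3, -0.8, 6.0]
grip_width: 0.0154
finger_force: 21.3
```

```bash
python3 - <<'E'
import numpy as np
a=np.r_[np.linspace(1.738,.25,16),[.19,.14,.105,.085,.07]]
r=np.interp(a,[.07,1.738],[.1656,.1671])
p=np.c_[r*np.cos(a),-r*np.sin(a)]
for k in (0,5,10,15): print((p[k+1:k+6]-p[k]).round(4).tolist())
E
```

```text
[[0.0165, -0.0019], [0.033, -0.0021], [0.0495, -0.0006], [0.0658, 0.0024], [0.0816, 0.007]]
[[0.0153, 0.0062], [0.0299, 0.0139], [0.0437, 0.0229], [0.0565, 0.0333], [0.0683, 0.0449]]
[[0.0105, 0.0127], [0.0197, 0.0264], [0.0275, 0.0409], [0.0338, 0.0561], [0.0385, 0.0718]]
[[0.0021, 0.0097], [0.0034, 0.0179], [0.0041, 0.0237], [0.0044, 0.0269], [0.0046, 0.0294]]
```

Scaled: 0.0816 m is 0.136, 0.0658 m is 0.1097.

Call:
{"fn": "advance", "kwargs": {
  "segments": [
    [[0, 0.0275, 0, -0.0032, 0, 0, 0], [0, 0.055, 0, -0.0035, 0, 0, 0], [0, 0.0825, 0, -0.001, 0, 0, 0], [0, 0.1097, 0, 0.004, 0, 0, 0], [0, 0.136, 0, 0.0117, 0, 0, 0]]
  ]
}}

```text
clock: 19.5
position: [0.4793, 0.2453, 0.2196]
tool_rot: [3.141, 0.002, -3.078]
force: [4.9, 1.8, -7.5]
grip_width: 0.0156
finger_force: 19.6
```

Call:
{"fn": "advance", "kwargs": {
  "segments": [
    [[0, 0.0255, 0, 0.0103, 0, 0, 0], [0, 0.0498, 0, 0.0232, 0, 0, 0], [0, 0.0728, 0, 0.0382, 0, 0, 0], [0, 0.0942, 0, 0.0555, 0, 0, 0], [0, 0.1138, 0, 0.0748, 0, 0, 0]]
  ]
}}

```text
clock: 20.12
position: [0.4115, 0.2411, 0.1746]
tool_rot: [3.14, 0.002, -3.078]
force: [5.2, 0.3, -4.5]
grip_width: 0.0153
finger_force: 20.1
```

Scaled: 0.0718 m is 0.1197, 0.0561 m is 0.0935.

Call:
{"fn": "advance", "kwargs": {
  "segments": [
    [[0, 0.0175, 0, 0.0212, 0, 0, 0], [0, 0.0328, 0, 0.044, 0, 0, 0], [0, 0.0458, 0, 0.0682, 0, 0, 0], [0, 0.0563, 0, 0.0935, 0, 0, 0], [0, 0.0642, 0, 0.1197, 0, 0, 0]]
  ]
}}

```text
clock: 20.75
position: [0.3734, 0.2388, 0.1025]
tool_rot: [3.14, 0.002, -3.078]
force: [4.8, -0.2, -0.1]
grip_width: 0.0155
finger_force: 19.5
```

Call:
{"fn": "advance", "kwargs": {
  "segments": [
    [[0, 0.0035, 0, 0.0162, 0, 0, 0], [0, 0.0057, 0, 0.0298, 0, 0, 0], [0, 0.0068, 0, 0.0395, 0, 0, 0], [0, 0.0073, 0, 0.0448, 0, 0, 0], [0, 0.0077, 0, 0.0482, 0, 0, 0]]
  ]
}}

```text
clock: 21.38
position: [0.3689, 0.2385, 0.0741]
tool_rot: [3.14, 0.001, -3.078]
force: [-1.2, -3.2, 36.2]
grip_width: 0.0155
finger_force: 23.2
```

Call:
{"fn": "advance", "kwargs": {
  "segments": [
    [[0, 0, 0, 0.0008, 0, 0, 0], [0, 0, 0, 0.0017, 0, 0, 0], [0, 0, 0, 0.0017, 0, 0, 0]]
  ]
}}

```text
clock: 21.75
position: [0.369, 0.2385, 0.0734]
tool_rot: [3.14, 0.002, -3.078]
force: [-0.5, -3.5, 33.9]
grip_width: 0.0152
finger_force: 23.3
```

The flap is on its stop. I'll ease off, release and retreat upward.

Careful with the scale: shifts go in shares of 0.6 m and turns go in shares of pi rad. That gives: -0.001 m is -0.0017.

Call:
{"fn": "advance", "kwargs": {
  "segments": [
    [[0, 0, 0, -0.0017, 0, 0, 0], [0.03, 0, 0, -0.0017, 0, 0, 0], [0.045, 0, 0, -0.0017, 0, 0, 0], [0.045, 0, 0, -0.0017, 0, 0, 0]]
  ]
}}

```text
clock: 22.25
position: [0.3679, 0.238, 0.0731]
tool_rot: [-3.141, -0.001, -3.077]
force: [0.4, 0.1, -0.1]
grip_width: 0.0448
finger_force: 0.0
```

Call:
{"fn": "advance", "kwargs": {
  "segments": [
    [[0.045, 0, 0, -0.05, 0, 0, 0], [0.045, 0, 0, -0.1333, 0, 0, 0], [0.045, 0.0167, 0, -0.2167, 0, 0, 0], [0.045, 0.05, 0, -0.3167, 0, 0, 0], [0.045, 0.05, 0, -0.4167, 0, 0, 0]]
  ]
}}

```text
clock: 22.88
position: [0.3369, 0.2356, 0.325]
tool_rot: [-3.141, -0.001, -3.077]
force: [0.5, 1.3, 0.7]
grip_width: 0.0452
finger_force: 0.0
```

Call:
{"fn": "advance", "kwargs": {
  "segments": [
    [[0.045, 0, -0.1, 0, 0, 0, 0], [0.045, 0, -0.2, 0, 0, 0, 0], [0.045, 0, -0.3, 0, 0, 0, 0], [0.045, 0, -0.3, 0, 0, 0, 0], [0.045, 0, -0.3, 0, 0, 0, 0]]
  ]
}}

```text
clock: 23.5
position: [0.3496, 0.0569, 0.3233]
tool_rot: [3.141, 0.0, -3.077]
force: [-1.1, 0.1, -0.6]
grip_width: 0.0452
finger_force: 0.0
```

```bash
python3 - <<'E'
from h import *
import pickle
b=bot.grab_frame("side"); cv2.imwrite("pics/side7.png",b)
o=pickle.load(open('d1.pkl','rb'))['side'][1]
df=cv2.absdiff(b,o).max(2)[190:390,165:335]; print('diff px chest',(df>40).sum())
print(bot.observe()['position'])
E
```

```text
diff px chest 798
[0.34965195 0.05725483 0.32326403]
```

View pics/side7.png

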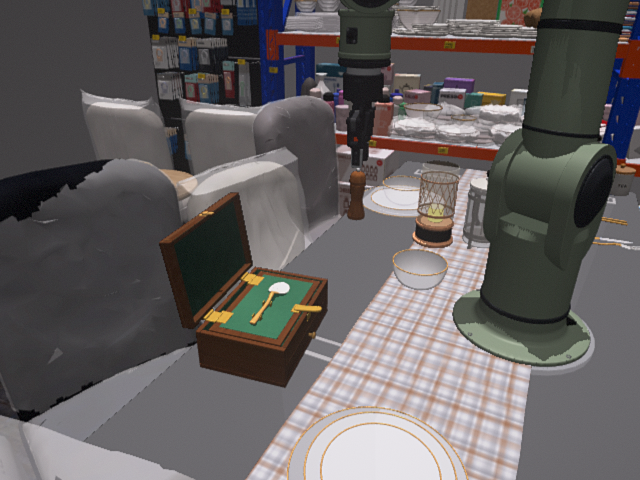

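The flap is fully closed (tab at (305,309), as at the start), the lid is open and the mill hasn't moved. I'm handing it in.

```bash
python3 -c "
from workcell import bot
print(bot.job_done())"
```

```text
the job is handed in; nothing more can be done
None
```

The job is handed in at about 23.5 s: fork laid flat in the front slot with tines matching the small fork, flap lowered gently onto its stop, and the lid, cutlery and mill undisturbed in the camera views.

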